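Hang the last vial carrier in the ultrasonic bath

TASK

Take the vial carrier that stands on the small tray and hang it over the rail on the ultrasonic bath, lowering it gently between the two carriers that already hang there, without shifting those, until its hook bar has dropped fully home in the slot of the grey saddle; only then let go. The saddle can sit a little off the middle of the gap, so feel for the slot with light pressure instead of forcing the carrier down, and leave the beaker and the bottle alone.

Things in the scene. Friction and masses are not known exactly. Their poses are not given: they have to be found in the camera images.
- carrier: loose steel vial carrier standing upright on the tray, 0.13 to 0.21 kg, 134 mm tall. Origin: centre of the basket's underside, z up, hook on the +x side. Basket x -17..17, y -14..14, z 0..45 mm (vial caps to 62). The same shape as the two hanging ones
- carrier_grip (a point): middle of the carrier's white grip block, at x 12, y 0, z 115 mm of the carrier, same axes. Block x 6..18, y -8..8, z 88..134 mm of the carrier: take it from above, fingers closing along the carrier's x (12 mm thick)
- carrier_hook (a point): middle of the hook bar's underside, at x 32.75, y 0, z 80 mm of the carrier. Hook parts, all 8 mm wide in y: level bar x 6..48.5, z 80..88; inner leg x 17..21, z 0..80; outer leg x 44.5..48.5, z 62..80 (23.5 mm free between the legs)
- left_carrier: steel vial carrier already hanging on the bare rail, left of the free place (+y of the rail), only hooked on, loose. Same shape, sizes and frame as carrier. Its centre lies about 39 mm from the rail's middle, so the gap between the two hanging baskets is about 50 mm for the 28 mm basket
- right_carrier: steel vial carrier already hanging on the bare rail, right of the free place (-y of the rail), only hooked on, loose. Same shape, sizes and frame as carrier. Its centre lies about 39 mm from the rail's middle, so the gap between the two hanging baskets is about 50 mm for the 28 mm basket
- rail: flat aluminium strip fixed on the bath's far wall, 20 (x) by 170 (y) by 4 mm, underside 140 mm above the bench. Origin: centre of its underside, z up, y along it, +x away from the tank; the wall below is 20 mm thick too. A hung carrier has the rail's orientation: basket in the tank, outer leg on the +x side. Home in the slot its origin is at x about -33, z -73 mm of the rail
- saddle_zone (a point): middle of the strip's top (z 4 mm of the rail). Here sits the rigid grey saddle, 20 (x) by 44 (y) mm, top 15 mm above this point, with one slot across it in its middle: 10 mm wide in y, floor 3 mm above this point, open to +-x. The saddle's middle is unmeasured, -7 to +7 mm in y from this point; it stays put. Feel with a few N; 35 N is too much
- bath: fixed steel ultrasonic bath with an open, empty tank, case 220 (x) by 300 (y) by 140 mm high, walls 20 mm, tank floor at z 45 mm. Origin: centre of its underside; the rail lies on its +x wall
- tray: fixed flat aluminium tray 130 by 130 by 6 mm on which the carrier stands; origin: centre of its underside
- beaker: loose glass beaker, 68 mm across, 85 mm tall, bystander; origin: centre of its underside
- reagent: loose amber bottle, 62 mm across, 150 mm tall, bystander; origin: centre of its underside
There are look-alikes about, which are no part of the job. Of the things like the tray, leave any that is black or blue; of the rest the larger one is meant.

How it is judged:
On the way, in this order (a step that is already met when the one before it is completed fails the run):
1. the carrier is held in the fingers and lifted off its tray (z of carrier in the frame of tray above 0.05 m and contact force between carrier and the fingers above 1 N), for 0.2 s.
2. the hook bar is fully home in the saddle's slot while the fingers still hold the carrier (z of carrier in the frame of rail between -0.0765 and -0.0705 m and x of carrier in the frame of rail between -0.037 and -0.028 m and y of carrier in the frame of rail between -0.011 and 0.011 m and angle between carrier's own z axis and vertical below 0.08 rad and contact force between carrier and the fingers above 1 N), for 0.2 s.
At the end, for the whole second after the job is handed in: The carrier hangs released and still, its hook bar on the slot floor: origin 70.5-76.5 mm below the rail's underside, 28-37 mm to its tank side, within 11 mm of its middle, tilt under 0.08 rad. Both neighbours hang within 10 mm of their start, tilt under 0.15 rad (z of carrier in the frame of rail between -0.0765 and -0.0705 m and x of carrier in the frame of rail between -0.037 and -0.028 m and y of carrier in the frame of rail between -0.011 and 0.011 m and angle between carrier's own z axis and vertical below 0.08 rad and distance of each of left_carrier, right_carrier from where it was at the start of the episode below 0.01 m and angle between each of left_carrier, right_carrier's own z axis and vertical below 0.15 rad and linear speed of carrier below 0.02 m/s and contact force between carrier and the fingers below 0.1 N); the robot touches nothing.
It fails at once if the carrier is pressed on the rail or its saddle with more than 35 N (contact force between carrier and rail above 35 N).
It fails at once if a hanging neighbour is shifted by more than 10 mm or tipped (distance of any of left_carrier, right_carrier from where it was at the start of the episode above 0.01 m or angle between any of left_carrier, right_carrier's own z axis and vertical above 0.15 rad).
It fails at once if the beaker or the bottle is moved by more than 15 mm (distance of any of beaker, reagent from where it was at the start of the episode above 0.015 m).
It also fails if it takes over 48 s, if anything falls off the work surface, if the arm or the gripper's body presses on something with over 40 N, if the wrist force passes 120 N, or if a joint passes its speed limit or range.

ROBOT

A 7-joint arm with a two-finger parallel gripper is mounted at the origin on the work surface. World frame = base frame: x ahead of the robot, y to its left, z up, the work surface at z = 0. Lengths are in m, angles in rad, forces in N, time in s.
With the tool pointing down it reaches from about 0.425 to 0.95 m from the base axis. Payload 16.7 kg.
Tool frame: the origin (TCP) lies midway between the tips of the shut fingers; the grasp point (between the pads) lies 19 mm behind it; z points along the fingers, y is the line along which they close (so a half turn about z gives the same grasp; the last joint's range is limited). The gripper opens to 94 mm and grips with 3 to 60 N. Pads are 16 mm wide; open, the fingers measure 119 mm over their backs; the gripper's body (75 mm by 177 mm) begins 78 mm behind the grasp point.
Start: joints at [-1.323, 0.426, 0.074, 1.606, -0.034, 1.111, -0.067], TCP at [0.261, 0.623, 0.205] pointing down, gripper open.
Joint ranges: [-2.85, 2.85], [-0.5, 2.14], [-1.23, 1.37], [0.21, 2.46], [-1.02, 4.16], [0.16, 2.05], [-2.73, 2.73]. Speed limits (rad/s): [1.89, 1.89, 2.39, 2.39, 3.01, 3.01, 3.01].

INTERFACE

Orientations are given as a rotation vector (axis times angle).
In Python, from cell import robot, snapshot, calibration, order, boxes_of, landmark_of gives the robot as it stands.
- The arm moves only by the tool step_arm, never from a script. Its argument "rows" is text: rows parted by semicolons, each of 7 numbers parted by spaces: the turn, a rotation vector about the tool's x, y, z in rad, then the shift along the tool's x, y, z in cm, then the opening, from -1 (shut) to 1 (fully open). A call has 1 to 10 rows; each row is the pose to reach, as a shift and turn from the pose commanded when the call began, along the tool's axes at that moment; what a row does not reach only later rows make up. A row lasts 1/12 s, in which the tool goes at most 41.7 mm and 7.16 degrees, less where a joint would pass 70% of its speed; a pose out of reach is approached as far as the arm can. A call with a gripper value outside its range is refused whole. The fingers move at their own pace and stop on an object; the grip force is fixed at half the most. Time passes only in rows, so rows that repeat a pose let the fingers close. It gives the time, the measured TCP pose, the force, the opening and the grip force at its end, in the units of the state.
- robot.sense(): the state, without advancing time (a new reading comes with each control period).
- snapshot(name): name is "side" or "top"; returns (picture, depth): 384x512x3 uint8, red, green, blue; 384x512 float32, m along the optical axis (not along the pixel's ray), 0 where there is no reading.
- calibration(name): a dict with "intrinsics" (3x3 intrinsics, pixels), "R" (3x3) and "t" (3): a world point X has camera coordinates R X + t. Camera axes: x right, y down, z forward; pixel columns grow to the right and rows downward; lengths in m; the calibration is good to about 2 mm. A picture is of the moment at which its call begins. calibration takes no time and is no camera call.
- order.close_job(): hands the job in; it is judged then, once.
Trained networks look in the newest picture that a camera, given by its name, has taken for a name from the list of things; names that differ only in an ending like _2 or _b are one class to them, and where a whole thing is asked for, a point or a joint stands for the part that bears it (a point fixed in the world has none). Each returns a list of dicts, best first, with "p" (0 to 1); they miss things now and then, are a little off and sometimes report something else, mostly with a low value. They report only what shows in the picture. A call takes as long as a camera call. They do not tell look-alikes from the thing itself.
- boxes_of(camera, label): "position" ([column, row] in pixels, amid what is visible of it).
- landmark_of(camera, label): "position" ([column, row] in pixels: a listed point, or the origin of a listed thing).
The state is a dict: "clock": time; "joint_pos": joint angles; "dq": joint speeds; "effort": joint torques, N m; "tcp_pos": TCP position; "eef_rot": TCP orientation; "wrist_force": force on the tool from outside, world axes, zero at the start; "wrist_torque": the same for the moment, N m; "width": opening from 0.0 (shut) to 1.0 (fully open); "grip_force": force on a finger pad.
Only numpy, scipy, OpenCV 4.12 (cv2) and the standard library are available. Lean on these libraries where they do the work, as an engineer would, in place of code of your own. Each camera call takes 0.05 s, during which the arm holds its last target. There are 200 camera calls.

## Working session

There is one attempt and no reset: what is moved stays moved. The work goes in short steps, Python scripts to look and compute and a tool call to move; the robot and the scene stay as the last step left them, time stands still between calls to the robot, and variables do not carry over. Pictures are saved under pics/ and viewed, at most 10 in all, crops included, and the job is handed in when it is done.

Besides the shell and the picture viewer there is one more tool, called after ">>>" as name(argument=value, ...), one argument or row to a line, values as JSON. step_arm: Moves the arm, as the interface text tells. Its arguments: {"type":"object","properties":{"rows":{"type":"string"}},"required":["rows"]}

```bash
ls; mkdir -p pics; cat > h.py <<'E'
import numpy as np,cv2
from cell import robot,snapshot,calibration,order,boxes_of,landmark_of
def w(cam,depth,u,v,r=2):
    c=calibration(cam);K,R,t=np.array(c["intrinsics"]),np.array(c["R"]),np.array(c["t"])
    p=depth[int(v)-r:int(v)+r+1,int(u)-r:int(u)+r+1];p=p[p>0];d=np.median(p) if p.size else np.nan
    return R.T@(d*np.linalg.inv(K)@[u,v,1]-t)
def cloud(cam,depth):
    c=calibration(cam);K,R,t=np.array(c["intrinsics"]),np.array(c["R"]),np.array(c["t"])
    v,u=np.mgrid[:384,:512];P=np.stack([u,v,u*0+1],-1)@np.linalg.inv(K).T*depth[...,None]
    return (P-t)@R
def atz(cam,u,v,z):
    c=calibration(cam);K,R,t=np.array(c["intrinsics"]),np.array(c["R"]),np.array(c["t"])
    o=-R.T@t;d=R.T@np.linalg.inv(K)@[u,v,1];return o+d*(z-o[2])/d[2]
E
cat > a.py <<'E'
from h import *
np.set_printoptions(precision=4,suppress=True)
s=robot.sense();print({k:np.round(s[k],3) for k in s})
for cam in["side","top"]:
    im,d=snapshot(cam);cv2.imwrite(f"pics/{cam}0.png",im[...,::-1]);np.save(f"{cam}0.npy",d)
    c=calibration(cam);print(cam,-np.array(c["R"]).T@c["t"])
    for l in["carrier","carrier_grip","carrier_hook","left_carrier","rail","saddle_zone","tray","beaker","reagent","bath"]:
        for x in landmark_of(cam,l)[:3]:
            u,v=x["position"];print(l,round(x["p"],2),np.round([u,v]),w(cam,d,u,v) if 2<u<509 and 2<v<381 else"")
E
python3 a.py
```

```text
pics
{'clock': np.float64(0.0), 'joint_pos': array([-1.324,  0.427,  0.074,  1.607, -0.034,  1.111, -0.067]), 'dq': array([ 0.002,  0.002,  0.001, -0.003, -0.   ,  0.001,  0.   ]), 'effort': array([ -0.002, -93.582,   3.665, -45.422,  -0.049,   0.02 ,   0.   ]), 'tcp_pos': array([0.261, 0.622, 0.205]), 'eef_rot': array([-0.619, -3.08 ,  0.002]), 'wrist_force': array([ 0.653, -0.364,  0.02 ]), 'wrist_torque': array([-0.049, -0.025,  0.01 ]), 'grip_force': np.float64(0.0), 'width': np.float64(0.995)}
side [-0.0848 -0.962   1.0868]
carrier 0.74 [299. 272.] [ 0.4756 -0.2696  0.0259]
carrier 0.42 [271. 196.] [0.5496 0.019  0.0787]
carrier_grip 0.82 [301. 242.] [ 0.5599 -0.1572  0.0052]
carrier_hook 0.92 [310. 255.] [ 0.5038 -0.2762  0.0926]
left_carrier 0.87 [259. 181.] [0.5481 0.0961 0.0896]
rail 0.65 [274. 170.] [0.5865 0.0655 0.1454]
rail 0.2 [271. 195.] [0.5517 0.0225 0.0797]
saddle_zone 0.59 [276. 166.] [0.5735 0.0313 0.186 ]
tray 0.93 [369. 268.] [ 0.6802 -0.3515  0.0057]
tray 0.69 [247. 318.] [ 0.2686 -0.3198  0.005 ]
tray 0.58 [329. 348.] [ 0.4086 -0.5097  0.0067]
beaker 0.77 [341
[... 414 characters left out ...]
926]
carrier_hook 0.46 [121. 193.] [0.534  0.4628 0.0858]
left_carrier 0.62 [337. 204.] [ 0.5194 -0.2981  0.0075]
left_carrier 0.54 [222. 191.] [0.543  0.1094 0.094 ]
left_carrier 0.53 [313. 162.] [ 0.6607 -0.2055  0.0593]
rail 0.84 [231. 173.] [0.5975 0.0779 0.1483]
rail 0.69 [331. 208.] [ 0.4894 -0.2586  0.1183]
saddle_zone 0.5 [231. 175.] [0.5882 0.0762 0.1502]
tray 0.92 [324. 220.] [ 0.4591 -0.2483  0.0313]
tray 0.88 [352. 161.] [ 0.6792 -0.3539  0.0068]
tray 0.75 [343. 275.] [ 0.2683 -0.3182  0.0059]
beaker 0.73 [312. 160.] [ 0.6827 -0.2065  0.0044]
beaker 0.41 [233. 176.] [0.5848 0.0707 0.146 ]
reagent 0.95 [120. 192.] [0.537  0.4639 0.0923]
bath 0.93 [232. 211.] [0.4831 0.0786 0.0451]
```

```bash
python3 -c "
import cv2
a=cv2.imread('pics/side0.png')[120:360,180:440];b=cv2.imread('pics/top0.png')[130:290,90:380]
cv2.imwrite('pics/s1.png',cv2.resize(a,None,fx=2.5,fy=2.5,interpolation=2)); cv2.imwrite('pics/t1.png',cv2.resize(b,None,fx=2.75,fy=2.75,interpolation=2))"
```

```text
(no output)
```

View pics/s1.png

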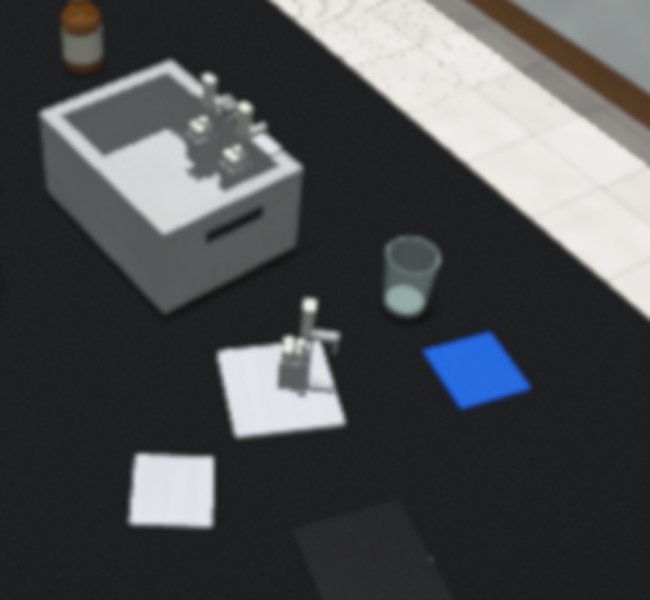

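View pics/t1.png

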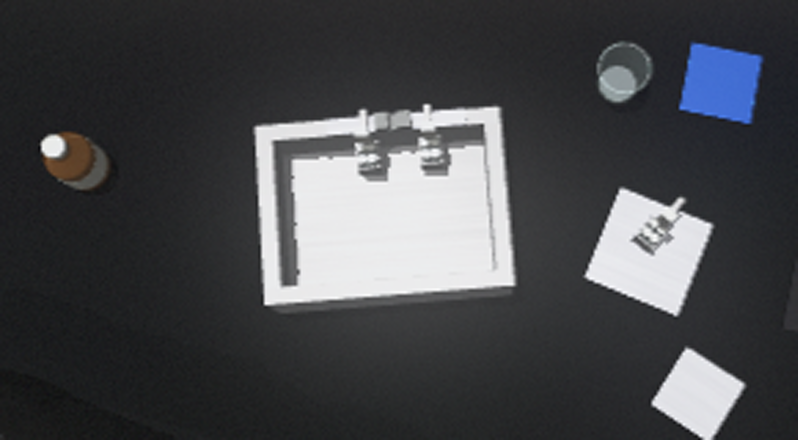

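Side picture: the carrier stands on the larger white tray at crop (305,350), with the two hanging carriers at (208,105) and (245,130). Top picture: the saddle shows as two grey blocks with the slot at crop (390,120), between the hooks at (363,118) and (428,112). Next I fit the poses from the clouds.

```bash
cat > b.py <<'E'
from h import *
np.set_printoptions(precision=4,suppress=True)
T=np.load("top0.npy");S=np.load("side0.npy");ct=cloud("top",T);cs=cloud("side",S)
def sel(P,lo,hi): 
    q=P.reshape(-1,3);return q[np.all((q>lo)&(q<hi),axis=1)]
# bath rim
q=sel(ct,[.3,-.15,.128],[.65,.3,.142]);r=cv2.minAreaRect((q[:,:2]*1000).astype(np.float32));print("bath",r,q[:,2].mean())
q=sel(ct,[.38,-.36,.003],[.56,-.16,.012]);print("tray",cv2.minAreaRect((q[:,:2]*1000).astype(np.float32)))
for n,P in[("top",ct),("side",cs)]:
    print(n)
    q=sel(P,[.42,-.34,.105],[.56,-.2,.15]);print("grip",len(q),q.mean(0),q.min(0),q.max(0)); q2=q[q[:,2]>.134];print("griptop",len(q2),q2.mean(0))
    b=sel(P,[.42,-.34,.082],[.56,-.2,.1]);print("bar");print(b)
    k=sel(P,[.38,-.34,.02],[.56,-.2,.075]);print("basket",len(k),k.mean(0),k.min(0),k.max(0))
    q=sel(P,[.5,-.0,.18],[.65,.17,.25])
    for g in (q[q[:,1]>.073],q[q[:,1]<.073]): print("nb",len(g),g.mean(0),g.min(0),g.max(0))
    q=sel(P,[.5,-.0,.143],[.65,.17,.175]);print("rail stuff",len(q));print(q[np.argsort(-q[:,1])] if n=="top" else"")
E
python3 b.py
```

```text
bath ((492.4873962402344, 83.58110809326172), (221.56195068359375, 300.5941467285156), 5.62344217300415) 0.13782940276902497
tray ((470.2222900390625, -260.184814453125), (198.80772399902344, 178.7687225341797), 89.85560607910156)
top
grip 27 [ 0.485  -0.2601  0.134 ] [ 0.4777 -0.269   0.1096] [ 0.4955 -0.2532  0.1447]
griptop 17 [ 0.4861 -0.2617  0.1408]
bar
[[ 0.5122 -0.2798  0.0974]
 [ 0.5134 -0.2843  0.0905]
 [ 0.5089 -0.2766  0.096 ]
 [ 0.509  -0.2801  0.0957]
 [ 0.509  -0.2834  0.0964]
 [ 0.506  -0.2737  0.0924]
 [ 0.5059 -0.277   0.0932]
 [ 0.5066 -0.281   0.0894]
 [ 0.5064 -0.2842  0.0912]
 [ 0.5013 -0.2726  0.0999]
 [ 0.5025 -0.277   0.0929]
 [ 0.5023 -0.2802  0.0947]
 [ 0.4993 -0.2739  0.0908]
 [ 0.484  -0.2556  0.0993]
 [ 0.4819 -0.257   0.0895]
 [ 0.4814 -0.2598  0.0933]
 [ 0.4785 -0.2636  0.0903]]
basket 81 [ 0.4743 -0.2509  0.0551] [ 0.4565 -0.2734  0.0204] [ 0.502  -0.2207  0.0732]
nb 23 [0.569  0.107  0.1956] [0.5642 0.0998 0.1836] [0.5752 0.1141 0.2026]
nb 24 [0.5767 0.0292 0.1951] [0.5714 0.0224 0.1813] [0.5826 0.036  0.2021]
rail stuff 242
[[0.5889 0.1653 0.1438]
 
[... 6874 characters left out ...]
2718  0.0901]
 [ 0.4991 -0.276   0.0941]
 [ 0.5009 -0.2784  0.0954]
 [ 0.5053 -0.2776  0.0921]
 [ 0.5065 -0.2806  0.0944]
 [ 0.508  -0.2833  0.0962]
 [ 0.5092 -0.2862  0.0984]
 [ 0.4865 -0.2693  0.0902]
 [ 0.4923 -0.2668  0.0844]
 [ 0.5033 -0.2761  0.0874]
 [ 0.505  -0.2785  0.0888]
 [ 0.5079 -0.2796  0.0883]
 [ 0.5095 -0.2821  0.0899]
 [ 0.5106 -0.2852  0.0923]
 [ 0.4902 -0.2698  0.0842]
 [ 0.5121 -0.2841  0.086 ]
 [ 0.5115 -0.2854  0.0833]]
basket 206 [ 0.4751 -0.2581  0.0499] [ 0.4542 -0.2852  0.0212] [ 0.5127 -0.2342  0.0749]
nb 40 [0.5702 0.1071 0.193 ] [0.5643 0.0997 0.1815] [0.5802 0.12   0.2048]
nb 42 [0.5776 0.0292 0.1929] [0.5703 0.021  0.1808] [0.5862 0.0427 0.2027]
rail stuff 225
```

```bash
cat > fit.py <<'E'
from h import *
from scipy.optimize import least_squares
B=np.array([[-17,17,-14,14,0,62],[6,18,-8,8,88,134],[6,48.5,-4,4,80,88],[17,21,-4,4,0,80],[44.5,48.5,-4,4,62,80]])/1000
def sdf(p):
    c=B[:,[0,2,4]]/2+B[:,[1,3,5]]/2;h=(B[:,[1,3,5]]-B[:,[0,2,4]])/2
    q=np.abs(p[:,None]-c)-h
    return np.min(np.linalg.norm(np.maximum(q,0),axis=2)+np.minimum(q.max(2),0),axis=1)
def loc(P,x):
    c,s=np.cos(x[3]),np.sin(x[3]);d=P-x[:3];return np.c_[c*d[:,0]+s*d[:,1],-s*d[:,0]+c*d[:,1],d[:,2]]
def fit(P,x0,fixyaw=False):
    P=P.reshape(-1,3);x=np.array(x0,float)
    for _ in range(4):
        l=loc(P,x);m=(l[:,0]>-.03)&(l[:,0]<.06)&(np.abs(l[:,1])<.021)&(l[:,2]>(.08+.0 if fixyaw else .015))&(l[:,2]<.145)
        if fixyaw: m&=(np.abs(l[:,1])<.014)&((l[:,2]>.09)|(l[:,0]>.033))&((l[:,2]>.084)|(l[:,0]<.02))
        if fixyaw: f=lambda y:sdf(loc(P[m],[*y,x[3]])); r=least_squares(f,x[:3],loss="soft_l1",f_scale=.002);x[:3]=r.x
        else: r=least_squares(lambda y:sdf(loc(P[m],y)),x,loss="soft_l1",f_scale=.002);x=r.x
    return x,m.sum(),np.sqrt(np.median(r.fun**2))
E
cat > c.py <<'E'
from fit import *
np.set_printoptions(precision=4,suppress=True)
C=[cloud(n,np.load(n+"0.npy")) for n in("top","side")];C.append(np.r_[C[0].reshape(-1,3),C[1].reshape(-1,3)])
y=np.deg2rad(5.62);X=np.array([np.cos(y),np.sin(y),0])
for n,P in zip(("top","side","both"),C):
    print(n,"carrier",fit(P,[.476,-.254,.006,-.67]))
    L=fit(P,[*(np.array([.5695,.107,.067])-.012*X),y],True);R=fit(P,[*(np.array([.577,.0292,.067])-.012*X),y],True);print(" L",L,"\n R",R)
    d=L[0]-R[0];print(" neighbour heading deg",np.degrees(np.arctan2(-d[0],d[1])),"dist",np.hypot(*d[:2]))
E
python3 c.py
```

```text
top carrier (array([ 0.4774, -0.2542,  0.0078, -0.6953]), np.int64(127), np.float64(0.0014944567807463546))
 L (array([0.559 , 0.1068, 0.0663, 0.0981]), np.int64(39), np.float64(0.0007040531762237453)) 
 R (array([0.5663, 0.0272, 0.0665, 0.0981]), np.int64(39), np.float64(0.0006837480170542448))
 neighbour heading deg 5.248817842797049 dist 0.07991348609627422
side carrier (array([ 0.4787, -0.2521,  0.0087, -0.7048]), np.int64(314), np.float64(0.001249027352575757))
 L (array([0.5597, 0.1079, 0.0697, 0.0981]), np.int64(68), np.float64(0.0008649913394443788)) 
 R (array([0.5678, 0.0311, 0.068 , 0.0981]), np.int64(85), np.float64(0.0010566772886470826))
 neighbour heading deg 6.0225328643761395 dist 0.07724144601726379
both carrier (array([ 0.4788, -0.2524,  0.0084, -0.7085]), np.int64(441), np.float64(0.0012426590128228358))
 L (array([0.5594, 0.1079, 0.0696, 0.0981]), np.int64(101), np.float64(0.0010576781695162932)) 
 R (array([0.5671, 0.0305, 0.0675, 0.0981]), np.int64(120), np.float64(0.001045325100424681))
 neighbour heading deg 5.6572876735479705 dist 0.07779218508940836
```

```bash
cat > go.py <<'E'
import sys
from h import robot;import numpy as np
from scipy.spatial.transform import Rotation as Ro
# args: x,y,z,heading_deg of tool y ...   -> tool-frame turn & shift (cm)
s=robot.sense();p=np.array(s["tcp_pos"]);R=Ro.from_rotvec(s["eef_rot"]).as_matrix()
print("clock",round(float(s["clock"]),2),"tcp",p.round(4),"head",np.degrees(np.arctan2(R[1,1],R[0,1])).round(2),"down",R[:,2].round(4),"F",np.round(s["wrist_force"],1),"w",round(float(s["width"]),3),"g",round(float(s["grip_force"]),1))
for a in sys.argv[1:]:
    x,y,z,h=map(float,a.split(","));h=np.radians(h);Y=np.array([np.cos(h),np.sin(h),0]);Z=np.array([0,0,-1.]);D=np.c_[np.cross(Y,Z),Y,Z]
    print(a,Ro.from_matrix(R.T@D).as_rotvec().round(4),(R.T@(np.array([x,y,z])-p)*100).round(2))
E
python3 go.py .4,.45,.3,30 .5,.2,.33,0 .5,0,.3,-20 .4877,-.2607,.25,-40.1
```

```text
clock 1.1 tcp [0.2608 0.6225 0.2054] head 67.26 down [-1.e-04 -1.e-04 -1.e+00] F [-0.1 -0.1  0.4] w 0.999 g 0.0
.4,.45,.3,30 [-1.000e-04  0.000e+00  6.504e-01] [-19.5  -10.53  -9.45]
.5,.2,.33,0 [-1.000e-04  0.000e+00  1.174e+00] [-38.39 -29.72 -12.45]
.5,0,.3,-20 [-1.000e-04  1.000e-04  1.523e+00] [-46.12 -48.17  -9.45]
.4877,-.2607,.25,-40.1 [-1.0000e-04  1.0000e-04  1.8739e+00] [-55.06 -72.69  -4.45]
```

>>> step_arm(
  rows="0 0 0.1 -3 -2 -4 1;0 0 0.2 -6 -4 -7 1;0 0 0.32 -10 -6 -9.5 1;0 0 0.44 -13 -8 -9.5 1;0 0 0.55 -16.5 -9 -9.5 1;0 0 0.65 -19.5 -10.5 -9.5 1;0 0 0.76 -22.5 -13.5 -10 1;0 0 0.88 -25.5 -16.5 -10.5 1;0 0 1 -28.5 -19.5 -11 1;0 0 1.1 -31.5 -22.5 -11.5 1",
)

```text
clock: 1.93
tcp_pos: [0.4618, 0.2987, 0.3199]
eef_rot: [-2.145, -2.295, -0.001]
wrist_force: [1.3, 0.0, 0.9]
width: 0.999
grip_force: 0.0
```

```bash
python3 go.py .5,.2,.33,0 .5,0,.3,-20 .4877,-.2607,.25,-40.1
```

```text
clock 1.93 tcp [0.4618 0.2987 0.3199] head 3.87 down [ 0.e+00  4.e-04 -1.e+00] F [1.3 0.  0.9] w 0.999 g 0.0
.5,.2,.33,0 [ 0.     -0.0004  0.0675] [-10.11   3.14  -1.02]
.5,0,.3,-20 [-0.000e+00 -4.000e-04  4.166e-01] [-30.06   1.8    1.97]
.4877,-.2607,.25,-40.1 [-1.000e-04 -4.000e-04  7.674e-01] [-55.99  -1.19   6.96]
```

>>> step_arm(
  rows="0 0 0.06 -4 0.6 -0.5 1;0 0 0.1 -8 1.2 -1 1;0 0 0.15 -12 1.5 -1 1;0 0 0.2 -16 1.5 -0.5 1;0 0 0.25 -20 1.5 0 1;0 0 0.3 -24 1.5 1 1;0 0 0.36 -28 1 1.5 1;0 0 0.42 -32 1 2 1;0 0 0.48 -36 0.5 3 1;0 0 0.55 -40 0 4 1",
)

```text
clock: 2.77
tcp_pos: [0.4907, -0.1001, 0.2797]
eef_rot: [2.685, 1.631, 0.002]
wrist_force: [-0.1, -0.3, 0.1]
width: 1.004
grip_force: 0.0
```

```bash
python3 go.py .4877,-.2607,.25,-40.1 .4877,-.2607,.2,-40.1
```

```text
clock 2.77 tcp [ 0.4907 -0.1001  0.2797] head -27.43 down [ 1.4e-03  6.0e-04 -1.0e+00] F [-0.1 -0.3  0.1] w 1.004 g 0.0
.4877,-.2607,.25,-40.1 [ 0.0008 -0.0013  0.2212] [-14.4    7.13   2.96]
.4877,-.2607,.2,-40.1 [ 0.0008 -0.0013  0.2212] [-14.4    7.13   7.96]
```

>>> step_arm(
  rows="0 0 0.06 -4 2 1 1;0 0 0.12 -8 4 2 1;0 0 0.18 -12 6 3 1;0 0 0.22 -14.4 7.1 5 1;0 0 0.22 -14.4 7.1 6.5 1;0 0 0.22 -14.4 7.1 6.5 1;0 0 0.22 -14.4 7.1 6.5 1",
)

```text
clock: 3.35
tcp_pos: [0.4875, -0.2588, 0.2142]
eef_rot: [-2.846, -1.329, 0.003]
wrist_force: [0.1, 0.3, 0.3]
width: 0.998
grip_force: 0.0
```

```bash
python3 go.py .4877,-.2607,.16,-40.1 .4877,-.2607,.104,-40.1; python3 -c "
from h import *
im,d=snapshot('top');im2,d2=snapshot('side')
a=cv2.resize(im[160:260,280:400],None,fx=3.3,fy=5*.66)
b=cv2.resize(im2[190:310,240:360],None,fx=3.3,fy=3.3)[:330]
cv2.imwrite('pics/g1.png',np.hstack([a,b])[...,::-1])"
```

```text
clock 3.35 tcp [ 0.4875 -0.2588  0.2142] head -39.93 down [-0.0017 -0.     -1.    ] F [0.1 0.3 0.3] w 0.998 g 0.0
.4877,-.2607,.16,-40.1 [-0.0013  0.0012  0.0029] [-0.13  0.14  5.42]
.4877,-.2607,.104,-40.1 [-0.0013  0.0012  0.0029] [-0.12  0.15 11.02]
```

View pics/g1.png

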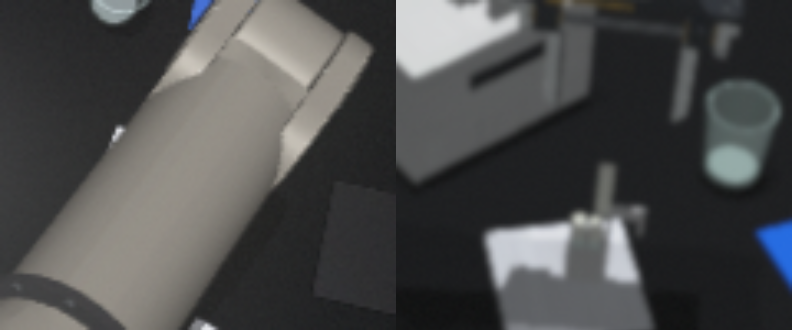

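The carrier's block is centred between the open fingers, with carrier and beaker clear. Descending and gripping.

>>> step_arm(
  rows="0 0 0 -0.1 0.1 3.5 1;0 0 0 -0.1 0.1 7 1;0 0 0 -0.1 0.1 9.5 1;0 0 0 -0.1 0.1 11.2 0.5;0 0 0 -0.1 0.1 11.2 -0.2;0 0 0 -0.1 0.1 11.2 -0.9;0 0 0 -0.1 0.1 11.2 -1;0 0 0 -0.1 0.1 11.2 -1;0 0 0 -0.1 0.1 11.2 -1;0 0 0 -0.1 0.1 11.2 -1",
)

```text
clock: 4.28
tcp_pos: [0.4887, -0.2601, 0.1035]
eef_rot: [2.845, 1.331, 0.002]
wrist_force: [-0.1, -0.1, -0.3]
width: 0.538
grip_force: 0.0
```

```bash
python3 go.py
```

```text
clock 4.28 tcp [ 0.4887 -0.2601  0.1035] head -39.86 down [ 1.5e-03 -1.0e-04 -1.0e+00] F [-0.1 -0.1 -0.3] w 0.538 g 0.0
```

>>> step_arm(
  rows="0 0 0 0 0 0 -1;0 0 0 0 0 0 -1;0 0 0 0 0 0 -1;0 0 0 0 0 0 -1;0 0 0 0 0 0 -1;0 0 0 0 0 0 -1;0 0 0 0 0 0 -1;0 0 0 0 0 0 -1;0 0 0 0 0 0 -1",
)

```text
clock: 5.03
tcp_pos: [0.4881, -0.2601, 0.1025]
eef_rot: [2.846, 1.331, -0.0]
wrist_force: [0.3, 0.1, -0.7]
width: 0.126
grip_force: 30.0
```

```bash
python3 go.py
```

```text
clock 5.03 tcp [ 0.4881 -0.2601  0.1025] head -39.88 down [-1.e-04 -1.e-04 -1.e+00] F [ 0.3  0.1 -0.7] w 0.126 g 30.0
```

>>> step_arm(
  rows="0 0 0 0 0 -1 -1;0 0 0 0 0 -3 -1;0 0 0 0 0 -6 -1;0 0 0 0 0 -10 -1;0 0 0 0 0 -14 -1;0 0 0 0 0 -18 -1;0 0 0 0 0 -22 -1;0 0 0 0 0 -23 -1;0 0 0 0 0 -23 -1",
)

```text
clock: 5.78
tcp_pos: [0.489, -0.2609, 0.3358]
eef_rot: [2.844, 1.329, 0.007]
wrist_force: [0.5, -0.9, -1.8]
width: 0.124
grip_force: 30.0
```

```bash
cat > sad.py <<'E'
from h import *
from scipy.optimize import minimize
e=np.array([-.098,.995]);ex=np.array([.995,.098])
for n in("top","side"):
    P=cloud(n,np.load(n+"0.npy")).reshape(-1,3);u=P[:,:2]@ex;v=P[:,:2]@e
    m=(P[:,2]>.15)&(P[:,2]<.168)&(np.abs(u-.600)<.011)&(np.abs(v-.0145)<.028)
    print(n,m.sum(),"u",np.percentile(u[m],[5,50,95]).round(4))
    h,b=np.histogram(v[m],np.arange(-.014,.044,.002));print([(round(float(a)*1000),int(c)) for a,c in zip(b,h)])
E
python3 sad.py; python3 go.py .53,.03,.33,-15
```

```text
top 63 u [0.5899 0.598  0.6066]
[(-14, 0), (-12, 1), (-10, 0), (-8, 1), (-6, 5), (-4, 2), (-2, 5), (0, 3), (2, 3), (4, 6), (6, 1), (8, 5), (10, 0), (12, 3), (14, 1), (16, 1), (18, 0), (20, 3), (22, 2), (24, 5), (26, 2), (28, 4), (30, 2), (32, 3), (34, 5), (36, 0), (38, 0), (40, 0)]
side 35 u [0.5894 0.5946 0.6054]
[(-14, 0), (-12, 0), (-10, 0), (-8, 0), (-6, 0), (-4, 0), (-2, 0), (0, 0), (2, 0), (4, 2), (6, 0), (8, 1), (10, 2), (12, 1), (14, 0), (16, 0), (18, 1), (20, 3), (22, 3), (24, 3), (26, 6), (28, 2), (30, 2), (32, 2), (34, 3), (36, 1), (38, 2), (40, 1)]
clock 5.78 tcp [ 0.489  -0.2609  0.3358] head -39.89 down [ 4.9e-03 -3.0e-04 -1.0e+00] F [ 0.5 -0.9 -1.8] w 0.124 g 30.0
.53,.03,.33,-15 [ 0.0046 -0.002  -0.4344] [ 24.94 -15.51   0.59]
```

>>> step_arm(
  rows="0 0 -0.08 3 -2 0 -1;0 0 -0.16 6.5 -4 0 -1;0 0 -0.25 10 -6.5 0 -1;0 0 -0.34 13.5 -9 0 -1;0 0 -0.42 17 -11 0 -1;0 0 -0.45 20 -13 0 -1;0 0 -0.48 23 -15 0 -1;0 0 -0.51 25 -16 0 -1;0 0 -0.51 25 -16 0 -1",
)

```text
clock: 6.53
tcp_pos: [0.5255, 0.0395, 0.3308]
eef_rot: [-2.409, -2.015, 0.003]
wrist_force: [-0.3, 0.5, -1.8]
width: 0.123
grip_force: 30.0
```

```bash
python3 go.py .5736,.0721,.32,5.6
```

```text
clock 6.53 tcp [0.5255 0.0395 0.3308] head -10.17 down [-2.3e-03 -5.0e-04 -1.0e+00] F [-0.3  0.5 -1.8] w 0.123 g 30.0
.5736,.0721,.32,5.6 [-0.0023  0.0006 -0.2752] [4.06 4.16 1.07]
```

>>> step_arm(
  rows="0 0 -0.08 1.2 1.2 0 -1;0 0 -0.16 2.4 2.5 0.5 -1;0 0 -0.23 3.5 3.7 1 -1;0 0 -0.275 4.05 4.15 1 -1;0 0 -0.275 4.05 4.15 1 -1;0 0 -0.275 4.05 4.15 1 -1;0 0 -0.275 4.05 4.15 1 -1",
)

```text
clock: 7.12
tcp_pos: [0.5734, 0.0653, 0.3221]
eef_rot: [-2.124, -2.315, 0.001]
wrist_force: [0.0, 0.0, -2.1]
width: 0.125
grip_force: 30.0
```

```bash
cat > m.py <<'E'
import sys
from fit import *
np.set_printoptions(precision=4,suppress=True)
y0=np.radians(5.6)
im,d=snapshot("side");n=sys.argv[1];np.save(n+".npy",d)
cv2.imwrite(f"pics/{n}.png",cv2.resize(im[80:230,200:340],None,fx=4,fy=4)[...,::-1])
s=robot.sense();p=np.array(s["tcp_pos"]);X=np.array([np.cos(y0),np.sin(y0),0])
P=cloud("side",d);x=fit(P,[*(p-.012*X-[0,0,.0965]),y0]);print("held",x)
dx=x[0][:3]-p;e=np.array([-.098,.995,0]);print("in tcp: u",dx@X,"v",dx@e,"z",dx[2],"tcp u,v",p@X,p@e)
for g in([.5597,.1079,.0697],[.5678,.0311,.068]): 
    r=fit(P,[*g,y0],True);print("nb",r,"u,v",r[0][:3]@X,r[0][:3]@e)
E
python3 go.py; python3 m.py s2
```

```text
clock 7.12 tcp [0.5734 0.0653 0.3221] head 4.92 down [-8.e-04 -5.e-04 -1.e+00] F [ 0.   0.  -2.1] w 0.125 g 30.0
held (array([0.5614, 0.0634, 0.2304, 0.0852]), np.int64(437), np.float64(0.0022260272292214268))
in tcp: u -0.012239327307860589 v -0.0008646124031059165 z -0.09200887215004303 tcp u,v 0.5771351968781755 0.008909960735024324
nb (array([0.5593, 0.1072, 0.0737, 0.0977]), np.int64(44), np.float64(0.0011158441414084327)) u,v 0.5671412636811867 0.0518827168068907
nb (array([0.5674, 0.0307, 0.0683, 0.0977]), np.int64(79), np.float64(0.001109402129287669)) u,v 0.5676938135628398 -0.025088568982901228
```

View pics/s2.png

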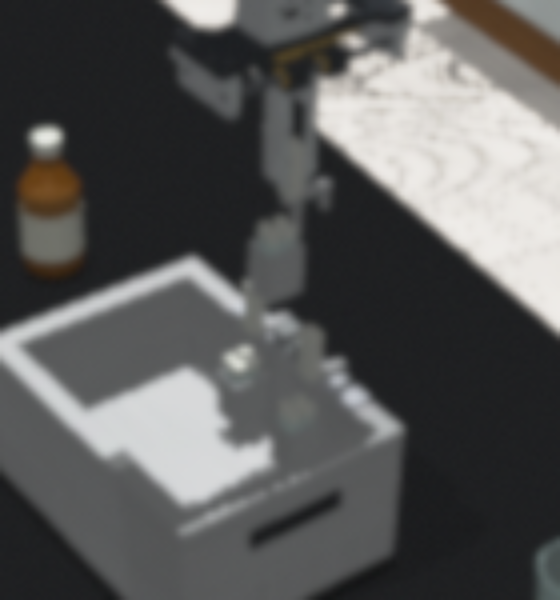

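```bash
python3 go.py .5742,.0724,.32,5.6 .5742,.0724,.205,5.6
```

```text
clock 7.17 tcp [0.5735 0.0654 0.3224] head 4.94 down [-3.e-04 -1.e-04 -1.e+00] F [ 0.5  0.3 -2.2] w 0.125 g 30.0
.5742,.0724,.32,5.6 [-0.0003  0.     -0.0114] [0.69 0.13 0.24]
.5742,.0724,.205,5.6 [-0.0003  0.     -0.0114] [ 0.69  0.13 11.74]
```

>>> step_arm(
  rows="0 0 -0.011 0.7 0.13 0 -1;0 0 -0.011 0.7 0.13 0 -1;0 0 -0.011 0.7 0.13 1 -1;0 0 -0.011 0.7 0.13 3 -1;0 0 -0.011 0.7 0.13 5 -1;0 0 -0.011 0.7 0.13 7 -1;0 0 -0.011 0.7 0.13 9 -1;0 0 -0.011 0.7 0.13 11 -1;0 0 -0.011 0.7 0.13 11.7 -1;0 0 -0.011 0.7 0.13 11.7 -1",
)

```text
clock: 8.0
tcp_pos: [0.5735, 0.0733, 0.2037]
eef_rot: [-2.107, -2.329, 0.004]
wrist_force: [-0.1, -0.3, -1.5]
width: 0.131
grip_force: 30.0
```

```bash
python3 go.py .5742,.0724,.205,5.6;python3 m.py s3
```

```text
clock 8.0 tcp [0.5735 0.0733 0.2037] head 5.71 down [-0.0027 -0.0012 -1.    ] F [-0.1 -0.3 -1.5] w 0.131 g 30.0
.5742,.0724,.205,5.6 [-0.0028  0.0009  0.002 ] [-0.1   0.06 -0.13]
held (array([0.5628, 0.0713, 0.1115, 0.1034]), np.int64(399), np.float64(0.0022928978421535556))
in tcp: u -0.011680855115522708 v -0.0009130810050338623 z -0.09360913128999264 tcp u,v 0.5787081873298774 0.01671540147098819
nb (array([0.5603, 0.1082, 0.0688, 0.0977]), np.int64(57), np.float64(0.0009462579770898125)) u,v 0.5682272321073253 0.052715605829890766
nb (array([0.5674, 0.0311, 0.0676, 0.0977]), np.int64(84), np.float64(0.0012541217908746574)) u,v 0.567702105157443 -0.02464483591169022
```

View pics/s3.png

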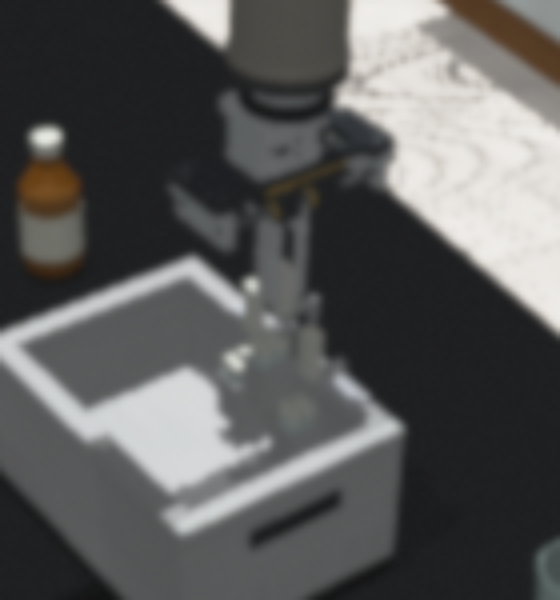

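The carrier hangs centred at crop (275,340) between the neighbours at (250,310) and (315,350). Lowering slowly.

>>> step_arm(
  rows="0 0 0 0 0 0.4 -1;0 0 0 0 0 0.7 -1;0 0 0 0 0 0.9 -1;0 0 0 0 0 1.1 -1;0 0 0 0 0 1.2 -1;0 0 0 0 0 1.3 -1;0 0 0 0 0 1.3 -1",
)

```text
clock: 8.63
tcp_pos: [0.5747, 0.0736, 0.1925]
eef_rot: [2.108, 2.33, 0.0]
wrist_force: [-1.5, -0.8, -2.8]
width: 0.122
grip_force: 30.0
```

>>> step_arm(
  rows="0 0 0 0 0 0.2 -1;0 0 0 0 0 0.4 -1;0 0 0 0 0 0.6 -1;0 0 0 0 0 0.8 -1;0 0 0 0 0 1.0 -1;0 0 0 0 0 1.1 -1;0 0 0 0 0 1.1 -1",
)

```text
clock: 9.22
tcp_pos: [0.5746, 0.0735, 0.1812]
eef_rot: [2.108, 2.33, -0.0]
wrist_force: [-1.2, -0.4, -3.1]
width: 0.122
grip_force: 30.0
```

Outer leg passed the saddle freely. Now feel for the slot.

>>> step_arm(
  rows="0 0 0 0 0 0.1 -1;0 0 0 0 0 0.2 -1;0 0 0 0 0 0.3 -1;0 0 0 0 0 0.4 -1;0 0 0 0 0 0.5 -1;0 0 0 0 0 0.5 -1",
)

```text
clock: 9.72
tcp_pos: [0.5746, 0.0735, 0.1763]
eef_rot: [2.108, 2.33, -0.0]
wrist_force: [-1.2, -0.2, -3.0]
width: 0.125
grip_force: 30.0
```

>>> step_arm(
  rows="0 0 0 0 0 0.1 -1;0 0 0 0 0 0.2 -1;0 0 0 0 0 0.2 -1",
)

```text
clock: 9.97
tcp_pos: [0.5747, 0.0736, 0.1751]
eef_rot: [-2.108, -2.329, -0.001]
wrist_force: [-7.0, 0.5, 9.9]
width: 0.123
grip_force: 30.0
```

>>> step_arm(
  rows="0 0 0 0 0 -0.06 -1;0 0 0 -0.05 0 -0.06 -1;0 0 0 -0.1 0 -0.06 -1;0 0 0 -0.1 0 -0.06 -1",
)

```text
clock: 10.3
tcp_pos: [0.5747, 0.0733, 0.1754]
eef_rot: [-2.107, -2.33, -0.001]
wrist_force: [-6.1, 3.8, 6.6]
width: 0.127
grip_force: 30.0
```

>>> step_arm(
  rows="0 0 0 -0.05 0 0 -1;0 0 0 -0.1 0 0 -1;0 0 0 -0.1 0 0 -1",
)

```text
clock: 10.55
tcp_pos: [0.5747, 0.073, 0.1753]
eef_rot: [-2.106, -2.33, -0.002]
wrist_force: [-5.4, 6.3, 5.7]
width: 0.127
grip_force: 30.0
```

>>> step_arm(
  rows="0 0 0 0 0 -0.1 -1;0 0 0 0 0 -0.2 -1;0 0 0 0 0 -0.2 -1",
)

```text
clock: 10.8
tcp_pos: [0.5748, 0.0715, 0.1771]
eef_rot: [2.108, 2.329, -0.0]
wrist_force: [-1.4, 0.9, -1.5]
width: 0.125
grip_force: 30.0
```

```bash
python3 go.py
```

```text
clock 10.8 tcp [0.5748 0.0715 0.1771] head 5.72 down [-0.e+00 -1.e-04 -1.e+00] F [-1.4  0.9 -1.5] w 0.125 g 30.0
```

>>> step_arm(
  rows="0 0 0 0 -0.06 0 -1;0 0 0 0 -0.06 0.1 -1;0 0 0 0 -0.06 0.2 -1;0 0 0 0 -0.06 0.25 -1;0 0 0 0 -0.06 0.25 -1",
)

```text
clock: 11.22
tcp_pos: [0.5746, 0.0713, 0.1753]
eef_rot: [2.108, 2.329, 0.001]
wrist_force: [-4.5, -0.2, 11.6]
width: 0.123
grip_force: 30.0
```

>>> step_arm(
  rows="0 0 0 0 0 -0.2 -1;0 0 0 0.2 0 -0.2 -1;0 0 0 0.4 0 -0.2 -1;0 0 0 0.4 0 -0.2 -1;0 0 0 0.4 0 -0.1 -1;0 0 0 0.4 0 0 -1;0 0 0 0.4 0 0 -1",
)

```text
clock: 11.8
tcp_pos: [0.5736, 0.0754, 0.1743]
eef_rot: [-2.108, -2.33, 0.001]
wrist_force: [-0.3, -1.0, -1.9]
width: 0.126
grip_force: 30.0
```

It has entered the slot. Lowering on.

>>> step_arm(
  rows="0 0 0 0 0 0.1 -1;0 0 0 0 0 0.2 -1;0 0 0 0 0 0.3 -1;0 0 0 0 0 0.3 -1",
)

```text
clock: 12.13
tcp_pos: [0.5737, 0.0754, 0.1714]
eef_rot: [-2.108, -2.329, 0.0]
wrist_force: [0.4, -0.7, -2.4]
width: 0.123
grip_force: 30.0
```

>>> step_arm(
  rows="0 0 0 0 0 0.1 -1;0 0 0 0 0 0.2 -1;0 0 0 0 0 0.3 -1;0 0 0 0 0 0.3 -1",
)

```text
clock: 12.47
tcp_pos: [0.5737, 0.0755, 0.1684]
eef_rot: [-2.108, -2.33, 0.0]
wrist_force: [-0.4, -0.1, -1.8]
width: 0.127
grip_force: 30.0
```

>>> step_arm(
  rows="0 0 0 0 0 0.1 -1;0 0 0 0 0 0.2 -1;0 0 0 0 0 0.3 -1;0 0 0 0 0 0.35 -1;0 0 0 0 0 0.4 -1;0 0 0 0 0 0.4 -1",
)

```text
clock: 12.97
tcp_pos: [0.5737, 0.0755, 0.1645]
eef_rot: [-2.108, -2.33, 0.0]
wrist_force: [0.1, -0.6, -1.2]
width: 0.126
grip_force: 30.0
```

>>> step_arm(
  rows="0 0 0 0 0 0.05 -1;0 0 0 0 0 0.1 -1;0 0 0 0 0 0.1 -1",
)

```text
clock: 13.22
tcp_pos: [0.5738, 0.0755, 0.1636]
eef_rot: [-2.108, -2.33, 0.0]
wrist_force: [0.4, -0.1, -1.5]
width: 0.126
grip_force: 30.0
```

>>> step_arm(
  rows="0 0 0 0 0 0.04 -1;0 0 0 0 0 0.08 -1;0 0 0 0 0 0.08 -1",
)

```text
clock: 13.47
tcp_pos: [0.5739, 0.0755, 0.1634]
eef_rot: [-2.108, -2.329, -0.001]
wrist_force: [-4.3, -0.7, 8.7]
width: 0.127
grip_force: 30.0
```

Floor contact exactly 12 mm below the saddle top. Easing the pressure, then checking.

>>> step_arm(
  rows="0 0 0 0 0 -0.04 -1;0 0 0 0 0 -0.06 -1;0 0 0 0 0 -0.06 -1;0 0 0 0 0 -0.06 -1",
)

```text
clock: 13.8
tcp_pos: [0.5739, 0.0755, 0.1635]
eef_rot: [2.108, 2.33, 0.0]
wrist_force: [-0.3, -0.7, 1.5]
width: 0.125
grip_force: 30.0
```

```bash
python3 m.py s4;python3 go.py
```

```text
held (array([0.5634, 0.0744, 0.0725, 0.0122]), np.int64(361), np.float64(0.0031809882576368798))
in tcp: u -0.010496935357016228 v 1.1244350714882577e-05 z -0.09095596764657729 tcp u,v 0.5784967888245284 0.01884590717286148
nb (array([0.5596, 0.1074, 0.0689, 0.0977]), np.int64(36), np.float64(0.0006743992222870493)) u,v 0.5674459107617051 0.05202578336529825
nb (array([0.5677, 0.031 , 0.068 , 0.0977]), np.int64(84), np.float64(0.001058054715520001)) u,v 0.5680008972787088 -0.024818916795845577
clock 13.85 tcp [0.5739 0.0755 0.1635] head 5.72 down [ 1.e-04  0.e+00 -1.e+00] F [-1.3  0.5  1.7] w 0.126 g 30.0
```

Home, neighbours unmoved. Release.

>>> step_arm(
  rows="0 0 0 0 0 0 -0.6;0 0 0 0 0 0 -0.4;0 0 0 0 0 0 -0.3;0 0 0 0 0 0 -0.3;0 0 0 0 0 0 -0.3;0 0 0 0 0 0 -0.3;0 0 0 0 0 0 -0.3",
)

```text
clock: 14.43
tcp_pos: [0.5738, 0.0755, 0.1634]
eef_rot: [-2.108, -2.33, 0.0]
wrist_force: [0.1, -0.2, -0.4]
width: 0.35
grip_force: 0.0
```

>>> step_arm(
  rows="0 0 0 0 0 -0.5 -0.3;0 0 0 0 0 -1.5 -0.3;0 0 0 0 0 -3 -0.3;0 0 0 0 0 -5 -0.3;0 0 0 0 0 -7.5 -0.3;0 0 0 0 0 -10 -0.3;0 0 0 0 0 -13 -0.3;0 0 0 0 0 -16 -0.3;0 0 0 0 0 -16 -0.3;0 0 0 0 0 -16 -0.3",
)

```text
clock: 15.27
tcp_pos: [0.5745, 0.0754, 0.3257]
eef_rot: [2.107, 2.328, 0.005]
wrist_force: [-0.0, -0.3, -1.2]
width: 0.349
grip_force: 0.0
```

```bash
cat > f.py <<'E'
from fit import *
np.set_printoptions(precision=4,suppress=True)
im,d=snapshot("side");cv2.imwrite("pics/s5.png",cv2.resize(im[80:230,200:340],None,fx=4,fy=4)[...,::-1]);P=cloud("side",d)
X=np.array([np.cos(.098),np.sin(.098),0]);e=np.array([-.098,.995,0])
for g in([.5614,.0747,.067],[.5597,.1079,.0697],[.5678,.0311,.068]):
    r=fit(P,[*g,.098],True);print(r,"u,v",r[0][:3]@X,r[0][:3]@e)
E
python3 f.py; python3 go.py
```

```text
(array([0.5625, 0.073 , 0.0728, 0.098 ]), np.int64(75), np.float64(0.001497005423953134)) u,v 0.5669474538603144 0.017506507556970547
(array([0.5596, 0.1081, 0.0674, 0.098 ]), np.int64(67), np.float64(0.0007898849775316019)) u,v 0.5675325886028453 0.05269448780821835
(array([0.5675, 0.0306, 0.0684, 0.098 ]), np.int64(81), np.float64(0.0010087089131743318)) u,v 0.5678136111398813 -0.025166298691659584
clock 15.32 tcp [0.5739 0.0754 0.3242] head 5.73 down [ 1.1e-03  7.0e-04 -1.0e+00] F [-0.3 -0.2 -0.7] w 0.351 g 0.0
```

View pics/s5.png

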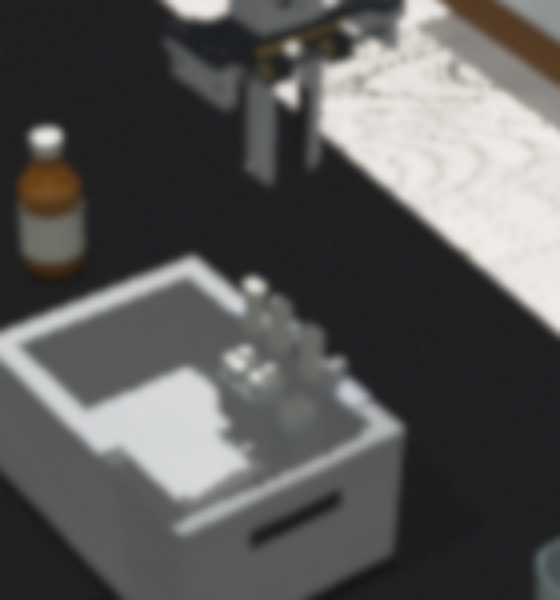

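All three carriers hang upright in a row at crop (255,300), (278,315) and (312,345), and the gripper is clear above them. Handing in.

```bash
python3 -c "
from cell import order
print(order.close_job())"
```

```text
the job is handed in; nothing more can be done
None
```

The carrier now hangs home in the saddle's slot, released and clear of the gripper. Both neighbours measured within about 2 mm of their start, and I handed the job in at about 15 s of the 48 s. The hand-in gave no verdict.

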